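# Click the rest post into the work stand

## Task

Take the short rest post out of its timber rack and lock it into the square socket of the work stand: squeeze its two spring catches flush so that they slide in under the socket's rim, then push the post down until both catches pop out through the socket's windows, and leave it upright. Work by feel and gently, since the socket is clamped at a different height each time and its thin walls must not be forced, and leave the mallet, the offcut and the tin where they are.

Things in the scene. Friction and masses are not known exactly. Their poses are not given: they have to be found in the camera images.
- post: Rest post of dark steel square tube, 26 x 26 mm, 128 mm tall, about 0.27 kg, standing upright in the rack. Origin: centre of its foot; z up along the post. The foot is a black plug tapered from 17 mm square at the bottom to 26 mm square at 12 mm. Two opposed spring catches lie in its +y and -y faces, 62 to 102 mm above the foot. Half a turn makes no difference.
- post_pinch (a point): Point on the post's axis 92 mm above its foot, between the upper halves of the two catches. Fingers pinching here along the post's y press both catches flush and hold the 26 mm post. With the fingertips about 80 mm above the foot, the catches' lower 18 mm stays free below them to slip under the socket's rim; back off 2 mm from the rim before letting go. 16 mm of post and a 10 mm rubber rest stand above the catches.
- post_rest (a point): Centre of the post's flat top: a black rubber rest 22 x 22 mm, 10 mm thick (118 to 128 mm above the foot). Push here.
- catch_a (a joint): Bright steel spring catch in the post's +y face, 12 mm wide, 40 mm tall, square ends, the lower with a 2 mm bevel (unpressed it jams on the rim). Travel in m: 0 = out, 6 mm proud (38 mm over both catches); 0.006 = flush; 0.0065 = its stop; about 0.005 while sliding inside the socket. 2.3 N starts it, 5 N holds it flush; let go, it springs out.
- catch_b (a joint): The same spring catch in the post's -y face; same values.
- stand: Fixed steel work stand. Origin: on the table under the centre of its base plate (130 x 110 x 10 mm); z up. On its z axis rise a pedestal tube 42.5 mm square, 62 mm high, and out of it the square socket tube, open at the top. The stand must never bear more than 60 N from post or fingers. A clamp screw with a T handle sticks out 30 mm to -x at 45 mm height.
- socket_axis (a point): Centre of the pedestal's top, 62 mm up, on the socket's axis. Socket tube: 34.4 mm square outside, 28.4 mm inside, sides along the stand's x and y. Its rim is 135 to 160 mm above the table, clamped differently each time and not reported: find it by touch or sight. A window 18 mm wide, 12 to 56 mm below the rim, is in its +y and -y walls only, for the catches.
- stand_foot (a point): Same point as the stand's origin. Locked, the catches stand out in the windows, their lower ends on the sills: the foot is then 118 mm below the rim, the post's top 10 mm above it. They pop out up to 4 mm sooner. Before that they rub on the wall: let go, the post stays put; it takes some 3 to 8 N to push down, and stops hard on the sills.
- rack: Fixed timber block 120 x 100 x 48 mm with a square hole of 29 mm in the middle, its floor 6 mm above the table, in which the post stands. Origin: under its centre.
- mallet: Wooden mallet lying on the table: head 60 x 100 x 50 mm at +x, handle 24 mm thick and 200 mm long to -x. Origin: on the table under it, 60 mm in front of the head. Leave alone.
- offcut: Plank offcut lying flat, 120 x 50 x 22 mm. Origin: centre of its underside. Leave alone.
- tin: Empty open metal tin, 84 mm across, 85 mm high. Origin: centre of its underside. Leave alone.
Mind the look-alikes: they are no part of the job. Of the things shaped like the stand, the steel one is meant.

How it is judged:
On the way:
1. the post stands in the socket with both catches pressed in (horizontal distance between post and stand below 0.005 m and angle between post's own z axis and vertical below 0.08 rad and height (world z) of post below 0.11 m and value of joint each of catch_a, catch_b above 0.003 m), for 0.1 s.
At the end, for the whole second after the job is handed in: The post stands upright (within 0.08 rad) on the stand's axis (within 5 mm), down in the socket (foot less than 52 mm above the table), with both spring catches out through the windows (within 2 mm of fully out), released and at rest (horizontal distance between post and stand below 0.005 m and angle between post's own z axis and vertical below 0.08 rad and height (world z) of post below 0.052 m and value of joint each of catch_a, catch_b below 0.002 m and linear speed of post below 0.02 m/s); the robot touches nothing.
It fails at once if the post is forced against the socket or stand with more than 60 N (contact force between post and stand above 60 N).
It fails at once if the fingers press on the stand with more than 60 N (contact force between the fingers and stand above 60 N).
It fails at once if the mallet, offcut or tin is moved more than 30 mm (distance of any of mallet, offcut, tin from where it was at the start of the episode above 0.03 m).
It also fails if it takes over 64 s, if anything falls off the work surface, if the arm or the gripper's body presses on something with over 40 N, if the wrist force passes 120 N, or if a joint passes its speed limit or range.

## Robot

A 7-joint arm with a two-finger parallel gripper is mounted at the origin on the work surface. World frame = base frame: x ahead of the robot, y to its left, z up, the work surface at z = 0. Lengths are in m, angles in rad, forces in N, time in s.
With the tool pointing down it reaches from about 0.4 to 0.85 m from the base axis. Payload 4.5 kg.
Tool frame: the origin (TCP) lies at the very end of the fingers, on their centre line; the grasp point (between the pads) lies 19 mm behind it; z points along the fingers, y is the direction in which the jaws open and shut (so a half turn about z gives the same grasp; the last joint's range is limited). The gripper opens to 88 mm and grips with 3 to 60 N. Pads are 18 mm wide; open, the fingers measure 123 mm over their backs; the gripper's body (75 mm by 187 mm) begins 45 mm behind the grasp point.
Start: joints at [1.341, 0.689, -0.195, 1.565, 0.157, 0.902, -0.215], TCP at [0.163, -0.603, 0.239] pointing down, gripper open.
Joint ranges: [-3.01, 3.01], [-0.46, 2.08], [-1.47, 1.51], [0.13, 2.56], [-1, 4.14], [0.04, 2.09], [-2.66, 2.66]. Speed limits (rad/s): [2.57, 2.57, 3.14, 3.14, 3.14, 3.14, 3.14].

## Interface

Orientations are given as a unit quaternion [x, y, z, w].
In Python, from plant import telemetry, imaging, r gives the robot as it stands.
- The arm moves only by the shell command python3 -m creep 'ROWS' [FORCE]. ROWS is JSON, a list of rows, each a list of 5 numbers: the closure in counts, from 0 (fully open) to 255 (shut), then the shift along the tool's x, y, z in m, then the turn about the tool's z in degrees. In form: [[fingers, x, y, z, yaw], ...]. A call has 1 to 10 rows; each row is the pose to reach, as a shift and turn from the pose commanded when the call began, along the tool's axes at that moment; what a row does not reach only later rows make up. A row lasts 1/8 s, in which the tool goes at most 62.5 mm and 10.7 degrees, less where a joint would pass 70% of its speed; a pose out of reach is approached as far as the arm can. A call with a gripper value outside its range is refused whole. The fingers move at their own pace and stop on an object; FORCE is the grip in N (left out, the last holds). Time passes only in rows, so rows that repeat a pose let the fingers close. It gives the time, the measured TCP pose, the force and the opening at its end, in the units of the state.
- telemetry.get_state(): the state, without advancing time (a new reading comes with each control period).
- imaging.snapshot(name): name is "side" or "top" or "wrist"; returns a dict with "image" (420x560x3 uint8, blue, green, red), "camera_matrix" (3x3 intrinsics, pixels), "distortion" ([k1, k2, p1, p2, k3] as OpenCV has them; the pictures are not rectified), "R" (3x3) and "t" (3): a world point X has camera coordinates R X + t; the wrist camera has in their place "hand_eye" (4x4, takes a point from camera to tool coordinates, whose origin is the TCP and whose axes are the flange's). Camera axes: x right, y down, z forward; pixel columns grow to the right and rows downward; lengths in m; the calibration is good to about 2 mm. A picture is of the moment at which its call begins: read the wrist's pose just before it. There is no depth.
- r.finish_job(): hands the job in, once; it reports no verdict.
Trained networks look in a picture, given as the dict that the camera call returned (one of the last four; its "shot" number tells which), for a name from the list of things; names that differ only in an ending like _2 or _b are one class to them, and where a whole thing is asked for, a point or a joint stands for the part that bears it (a point fixed in the world has none). Each returns a list of dicts, best first, with "score" (0 to 1); they miss things now and then, are a little off and sometimes report something else, mostly with a low value. They report only what shows in the picture. A call takes as long as a camera call. They do not tell look-alikes from the thing itself.
- imaging.boxes_of(picture, target): "rect" ([left, top, right, bottom] in pixels, round what is visible of it).
- imaging.trace(picture, target): "pixels" (420x560 bool, what is visible of it) and "rect" ([left, top, right, bottom] in pixels, round what is visible of it).
- imaging.place_of(picture, target): "location" ([row, column] in pixels: a listed point, or the origin of a listed thing).
The state is a dict: "clock": time; "q": joint angles; "qd": joint speeds; "joint_torque": joint torques, N m; "tool_pos": TCP position; "eef_rot": TCP orientation; "contact_force": force on the tool from outside, world axes, zero at the start; "moment": the same for the moment, N m; "opening": opening from 0.0 (shut) to 1.0 (fully open).
Only numpy, scipy, OpenCV 4.12 (cv2) and the standard library are available. Lean on these libraries where they do the work, as an engineer would, in place of code of your own. Each camera call takes 0.05 s, during which the arm holds its last target.

## Working session

There is one attempt and no reset: what is moved stays moved. The work goes in short steps, Python scripts to look and compute and a shell command to move; the robot and the scene stay as the last step left them, time stands still between calls to the robot, and variables do not carry over. Pictures are saved under pics/ and viewed, and the job is handed in when it is done.

```bash
ls; mkdir -p pics
python3 - <<'E'
from plant import telemetry, imaging, r
import cv2,json
s=telemetry.get_state(); print({k:s[k] for k in ('clock','tool_pos','eef_rot','opening','contact_force')})
for n in ("side","top"):
    p=imaging.snapshot(n); cv2.imwrite(f"pics/{n}0.png",p["image"])
    print(n,p["camera_matrix"],p["distortion"],p["R"],p["t"])
    for t in ("post","stand","rack","post_rest","socket_axis","mallet","offcut","tin"):
        print(t,[(x["score"],[round(v) for v in x["location"]]) for x in imaging.place_of(p,t)][:4],[[round(v) for v in x["rect"]] for x in imaging.boxes_of(p,t)][:4])
E
```

```text
pics
{'clock': 0.0, 'tool_pos': array([ 0.16276412, -0.60278099,  0.2379061 ]), 'eef_rot': array([ 9.91309052e-01,  1.31550451e-01, -1.77010633e-04, -9.00526155e-04]), 'opening': 0.9995263009905193, 'contact_force': array([ 0.00416804,  0.42059898, -0.92681616])}
side [[474.4420062    0.         278.31998094]
 [  0.         474.4420062  206.34022931]
 [  0.           0.           1.        ]] [-0.08421761  0.          0.          0.          0.        ] [[-0.74500712 -0.66702299  0.00668823]
 [-0.41733178  0.45825488 -0.7847526 ]
 [ 0.52038311 -0.58743748 -0.61977304]] [0.41339444 0.34896823 1.07763913]
post [(0.76, [296, 242])] [[230, 259, 244, 287]]
stand [(0.97, [216, 327]), (0.78, [191, 373]), (0.64, [221, 324])] [[304, 178, 351, 231], [349, 152, 394, 205]]
rack [(0.82, [300, 239])] [[210, 270, 271, 322], [282, 250, 334, 280]]
post_rest [(0.93, [260, 236]), (0.69, [202, 330]), (0.46, [303, 170])] [[231, 258, 246, 291]]
socket_axis [(0.97, [204, 328]), (0.64, [178, 375])] [[300, 174, 352, 230], [355, 154, 390, 205], [231, 258, 246, 290]]
mallet [(0.55, [224, 234])] []
offcut [(0.5
[... 310 characters left out ...]
18273 -0.99952395  0.02945424]
 [-0.99209591 -0.01279295 -0.12482803]
 [ 0.12514541 -0.02807517 -0.9917411 ]] [-0.05909435  0.60471035  1.03705828]
post [(0.67, [238, 195])] [[176, 232, 200, 244]]
stand [(0.83, [232, 351]), (0.8, [245, 424])] [[399, 213, 460, 271], [322, 204, 375, 264]]
rack [(0.74, [237, 190])] [[164, 212, 215, 267], [121, 174, 161, 209]]
post_rest [(0.51, [237, 180])] [[176, 231, 195, 248]]
socket_axis [(0.96, [228, 352]), (0.86, [242, 434]), (0.36, [237, 195])] [[399, 211, 460, 275], [322, 202, 376, 261]]
mallet [(0.59, [229, 346]), (0.56, [160, 272])] [[225, 127, 321, 172]]
offcut [(0.64, [263, 268])] [[254, 235, 285, 289]]
tin [(0.76, [196, 147])] [[121, 174, 162, 204]]
```

View pics/side0.png

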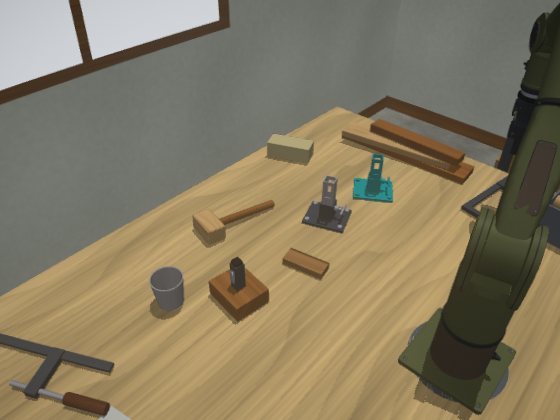

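View pics/top0.png

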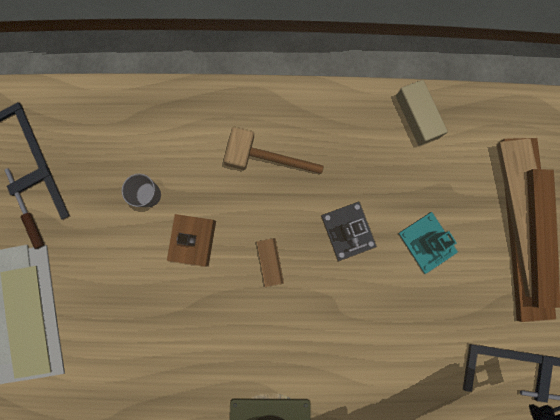

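Run:
```python
import cv2
a=cv2.imread("pics/side0.png"); b=cv2.imread("pics/top0.png")
cv2.imwrite("pics/sidecrop.png",cv2.resize(a[140:330,140:410],None,fx=2.9,fy=2.9,interpolation=cv2.INTER_CUBIC))
cv2.imwrite("pics/topcrop.png",cv2.resize(b[120:300,110:470],None,fx=2.2,fy=2.2,interpolation=cv2.INTER_CUBIC))
```

```text
(no output)
```

View pics/sidecrop.png

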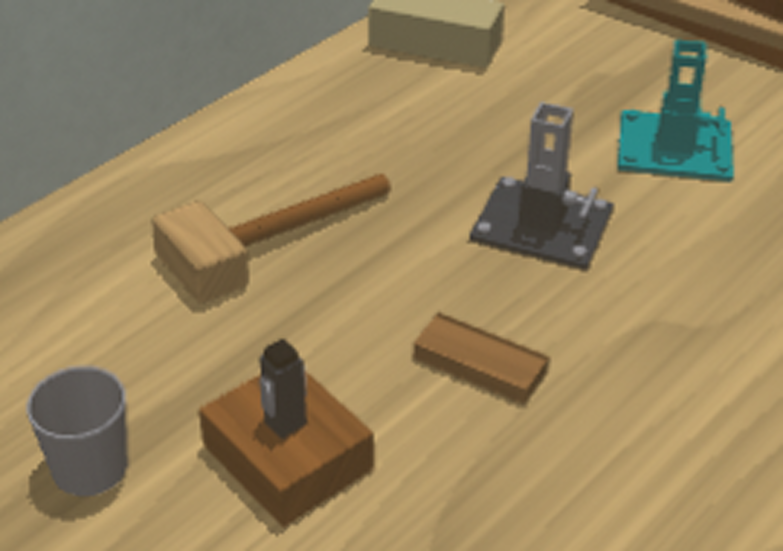

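View pics/topcrop.png

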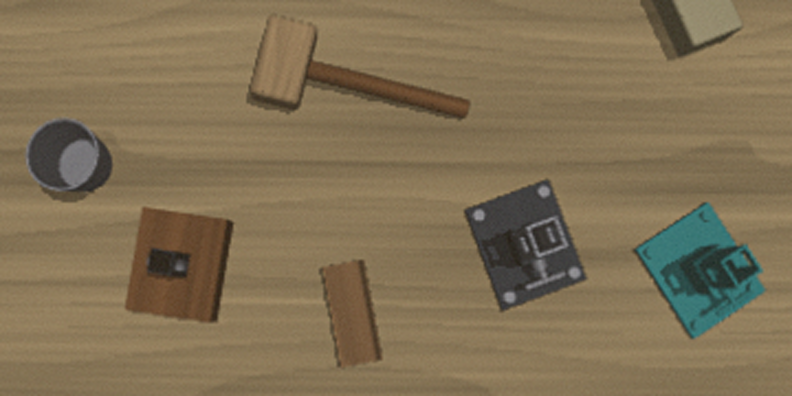

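Candidates: stand-shaped things are the steel one (side 327,205; top 350,231) and the teal one (side 374,180; top 430,242), so I take the steel. The only post is the dark tube in the rack (side 237,272; top 186,240). Next I compute the positions.

```bash
cat > h.py <<'E'
import numpy as np,cv2
from scipy.spatial.transform import Rotation as Ro
from plant import telemetry, imaging, r
def ray(p,uv,state=None):
    u=cv2.undistortPoints(np.array([[uv]],float),p["camera_matrix"],np.array(p["distortion"]))[0,0]
    d=np.array([u[0],u[1],1.])
    if "R" in p: R=np.array(p["R"]);t=np.array(p["t"]);return -R.T@t,R.T@d
    H=np.array(p["hand_eye"]);Rt=Ro.from_quat(state["eef_rot"]).as_matrix()
    return Rt@H[:3,3]+state["tool_pos"],Rt@H[:3,:3]@d
def atz(p,uv,z,state=None):
    o,d=ray(p,uv,state);return o+d*(z-o[2])/d[2]
def proj(p,X,state=None):
    X=np.array(X,float)
    if "R" in p: R=np.array(p["R"]);t=np.array(p["t"])
    else:
        H=np.array(p["hand_eye"]);Rt=Ro.from_quat(state["eef_rot"]).as_matrix()
        Rc=Rt@H[:3,:3];oc=Rt@H[:3,3]+state["tool_pos"];R=Rc.T;t=-R@oc
    return cv2.projectPoints(X.reshape(-1,1,3),cv2.Rodrigues(R)[0],t,p["camera_matrix"],np.array(p["distortion"]))[0].reshape(-1,2)
def tri(rs):
    A=np.zeros((3,3));b=np.zeros(3)
    for o,d in rs:
        d=d/np.linalg.norm(d);P=np.eye(3)-np.outer(d,d);A+=P;b+=P@o
    x=np.linalg.solve(A,b);return x,[np.linalg.norm((np.eye(3)-np.outer(d,d)/(d@d))@(x-o)) for o,d in rs]
E
python3 - <<'E'
from h import *
np.set_printoptions(precision=4,suppress=True)
T=imaging.snapshot("top");S=imaging.snapshot("side")
st=[(110+x/2.2,120+y/2.2) for x,y in [(478,215),(544,191),(574,272),(510,297)]]
W=[atz(T,p,.012) for p in st];print("studs",W,np.mean(W,0))
a=(W[0]-W[3]+W[1]-W[2]);print("stand yaw",np.degrees(np.arctan2(a[1],a[0])))
rim=(110+547/2.2,120+237/2.2); srim=(140+551/2.9,140+111/2.9)
print("rim",tri([ray(T,rim),ray(S,srim)]))
pt=(110+159/2.2,120+262/2.2); sp=(140+281/2.9,140+350/2.9)
print("post top",tri([ray(T,pt),ray(S,sp)]),atz(T,pt,.134))
rk=[(110+x/2.2,120+y/2.2) for x,y in [(143,208),(221,219),(215,321),(127,307)]]
W=[atz(T,p,.048) for p in rk];print("rack",W,np.mean(W,0))
print("tin",atz(T,(145,195),0),"offcut",atz(T,(269,262),.022),"mallet head",atz(T,(238,148),.05))
s=telemetry.get_state();R=Ro.from_quat(s["eef_rot"]).as_matrix();print(R)
E
```

```text
studs [array([ 0.5719, -0.1463,  0.012 ]), array([ 0.6021, -0.2268,  0.012 ]), array([ 0.5043, -0.2624,  0.012 ]), array([ 0.4739, -0.1847,  0.012 ])] [ 0.538  -0.2051  0.012 ]
stand yaw 20.691329274543214
rim (array([ 0.5369, -0.205 ,  0.1442]), [np.float64(0.00025723425486603074), np.float64(0.00025723425486599925)])
post top (array([0.5059, 0.2067, 0.13  ]), [np.float64(0.0008808279012346949), np.float64(0.0008808279012348092)]) [0.5064 0.2063 0.134 ]
rack [array([0.5719, 0.2477, 0.048 ]), array([0.5603, 0.1565, 0.048 ]), array([0.443 , 0.1597, 0.048 ]), array([0.4575, 0.2615, 0.048 ])] [0.5082 0.2063 0.048 ]
tin [0.6283 0.3436 0.    ] offcut [0.4542 0.0062 0.022 ] mallet head [0.748  0.0909 0.05  ]
[[ 0.9654  0.2608  0.    ]
 [ 0.2608 -0.9654 -0.    ]
 [-0.      0.     -1.    ]]
```

```bash
python3 - <<'E'
from h import *
np.set_printoptions(precision=4,suppress=True)
p=imaging.snapshot("wrist");print(p["hand_eye"],p["camera_matrix"],p["distortion"])
E
python3 -m creep '[[0,0.04,-0.029,-0.006,0],[0,0.09,-0.065,-0.014,0],[0,0.14,-0.1,-0.022,0],[0,0.19,-0.135,-0.03,0],[0,0.24,-0.17,-0.037,0],[0,0.29,-0.205,-0.045,0],[0,0.335,-0.24,-0.052,0],[0,0.37,-0.265,-0.058,-5.6],[0,0.37,-0.265,-0.062,-5.6]]' 20
```

```text
[[-0.001  -0.947  -0.3212  0.0828]
 [ 1.     -0.0011  0.0002 -0.0014]
 [-0.0005 -0.3212  0.947  -0.1469]
 [ 0.      0.      0.      1.    ]] [[289.3078   0.     281.6182]
 [  0.     289.3078 206.5895]
 [  0.       0.       1.    ]] [-0.0489  0.      0.      0.      0.    ]
clock: 2.98
tool_pos: [0.4539, -0.2472, 0.3013]
eef_rot: [0.983, 0.184, 0.001, -0.001]
contact_force: [-0.6, -1.0, -0.0]
opening: 1.0
```

Run:
```python
from h import *
import pickle
s=telemetry.get_state();p=imaging.snapshot("wrist");cv2.imwrite("pics/w1.png",p["image"]);pickle.dump((s,p),open("w1.pkl","wb"))
```

```text
(no output)
```

View pics/w1.png

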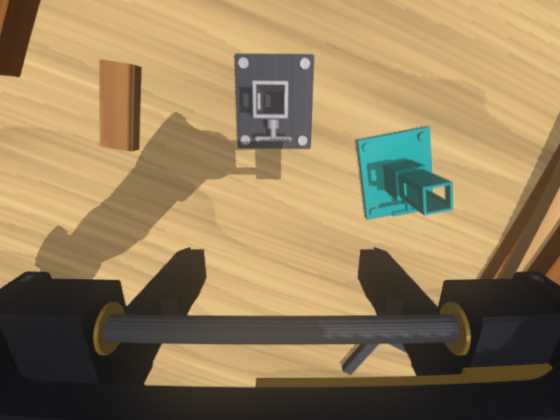

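The wrist view shows the steel stand with its square rim at about (270,99) and the T handle below it at (272,136), which is its -x side. The teal look-alike is at (410,180).

Run:
```python
import cv2
a=cv2.imread("pics/w1.png");cv2.imwrite("pics/w1c.png",cv2.resize(a[45:157,222:328],None,fx=5.3,fy=5.3,interpolation=cv2.INTER_CUBIC))
```

```text
(no output)
```

View pics/w1c.png

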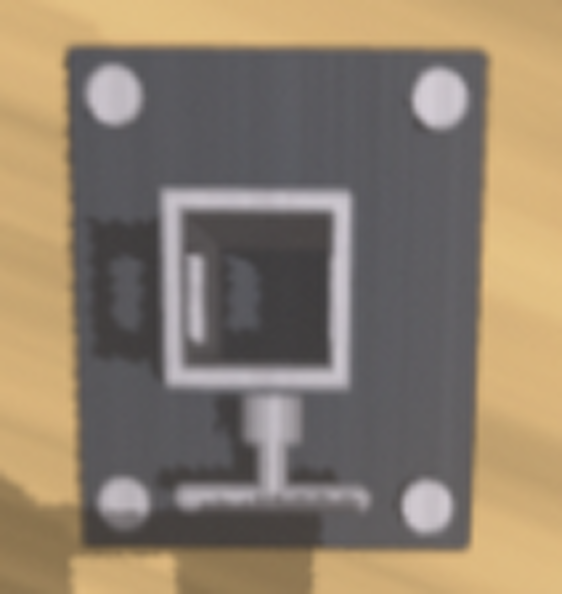

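Run:
```python
from h import *
import pickle
from scipy.optimize import least_squares
np.set_printoptions(precision=4,suppress=True)
s,p=pickle.load(open("w1.pkl","rb"))
c=lambda L:np.array([(222-.5+x/5.3,45-.5+y/5.3) for x,y in L])
base=c([(68,47),(489,50),(468,549),(84,549)]);rim=c([(161,189),(351,189),(351,387),(165,387)])
def model(v):
    R=Ro.from_euler('z',v[2]).as_matrix()
    q=lambda a,b,z:np.array([(a,b,z),(a,-b,z),(-a,-b,z),(-a,b,z)])
    P=np.vstack([q(.065,.055,.01),q(.0172,.0172,v[3])])@R.T+[v[0],v[1],0]
    return proj(p,P,s)
f=lambda v:(model(v)-np.vstack([base,rim])).ravel()
o=least_squares(f,[.538,-.205,.36,.144]);print(o.x,np.degrees(o.x[2]),f(o.x).reshape(-1,2))
cov=np.linalg.inv(o.jac.T@o.jac);print(np.sqrt(np.diag(cov))*np.sqrt(2*o.cost/12))
print(s["tool_pos"],Ro.from_quat(s["eef_rot"]).as_matrix())
```

```text
[ 0.5355 -0.202   0.3607  0.1517] 20.667498558591188 [[-0.5109 -0.3349]
 [ 0.0587 -0.3213]
 [ 0.6111  0.5049]
 [-0.1986 -0.0483]
 [-0.0039 -0.0773]
 [ 0.2857  0.1678]
 [-0.2112  0.194 ]
 [-0.0304 -0.0536]]
[0.0001 0.0001 0.0025 0.0018]
[ 0.4539 -0.2472  0.3013] [[ 0.9324  0.3613  0.0025]
 [ 0.3613 -0.9324  0.0016]
 [ 0.0029 -0.0006 -1.    ]]
```

```bash
python3 -m creep '[[0,0.017,-0.055,0,4],[0,0.034,-0.112,0,8],[0,0.051,-0.17,0,12],[0,0.068,-0.228,0,16],[0,0.085,-0.285,0,20],[0,0.102,-0.342,0,24],[0,0.119,-0.4,0,28],[0,0.132,-0.446,0,28],[0,0.132,-0.446,0,28]]'
python3 - <<'E'
from h import *
import pickle
s=telemetry.get_state();p=imaging.snapshot("wrist");cv2.imwrite("pics/w2.png",p["image"]);pickle.dump((s,p),open("w2.pkl","wb"))
E
```

```text
clock: 4.15
tool_pos: [0.4166, 0.2155, 0.3006]
eef_rot: [0.998, -0.061, 0.0, -0.001]
contact_force: [0.5, -1.0, -0.3]
opening: 1.003
```

View pics/w2.png

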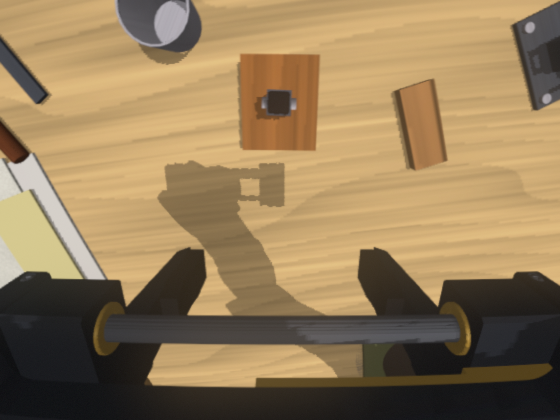

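Run:
```python
import cv2
a=cv2.imread("pics/w2.png");cv2.imwrite("pics/w2c.png",cv2.resize(a[48:158,228:332],None,fx=5.3,fy=5.3,interpolation=cv2.INTER_CUBIC))
```

```text
(no output)
```

View pics/w2c.png

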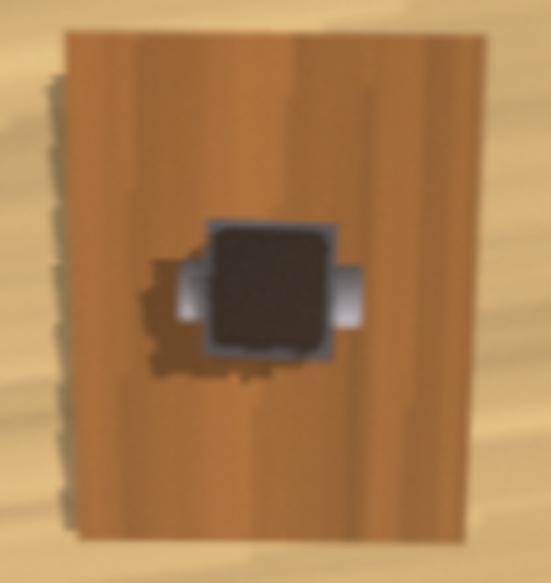

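Run:
```python
from h import *
import pickle
from scipy.optimize import least_squares
np.set_printoptions(precision=4,suppress=True)
s,p=pickle.load(open("w2.pkl","rb"))
c=lambda L:np.array([(228-.5+x/5.3,48-.5+y/5.3) for x,y in L])
q=lambda a,b,z:np.array([(a,b,z),(a,-b,z),(-a,-b,z),(-a,b,z)])
def fit(M,O):
    def f(v):
        P=M@Ro.from_euler('z',v[2]).as_matrix().T+[v[0],v[1],0]
        return (proj(p,P,s)-O).ravel()
    o=least_squares(f,[.506,.206,-.12]);print(o.x,np.degrees(o.x[2]),np.abs(f(o.x)).max())
fit(q(.06,.05,.048),c([(66,33),(486,36),(466,543),(78,540)]))
fit(q(.013,.013,.124),c([(206,219),(338,223),(332,361),(203,357)]))
fit(q(.011,.011,.134),c([(211,227),(330,232),(327,352),(210,350)]))
R=Ro.from_quat(s["eef_rot"]).as_matrix();print(R,np.degrees(np.arctan2(R[1,0],R[0,0])))
for x in [(.5046,.2048)]:
    print((R.T@(np.array([*x,0])-s["tool_pos"])))
```

```text
[ 0.5054  0.2088 -0.133 ] -7.619229741313542 0.34133766775730123
[ 0.5056  0.2089 -0.157 ] -8.997980194352111 0.187645655267346
[ 0.5054  0.2089 -0.1488] -8.522859839346136 0.4764301588183457
[[ 0.9925 -0.1225  0.0004]
 [-0.1225 -0.9925  0.0015]
 [ 0.0002 -0.0015 -1.    ]] -7.034689794707072
[0.0886 0.0003 0.3007]
```

```bash
python3 -m creep '[[0,0.04,-0.002,0.02,1.5],[0,0.089,-0.0043,0.05,1.5],[0,0.089,-0.0043,0.1,1.5],[0,0.089,-0.0043,0.14,1.5],[0,0.089,-0.0043,0.15,1.5],[0,0.089,-0.0043,0.15,1.5]]'
python3 - <<'E'
from h import *
import pickle
s=telemetry.get_state();p=imaging.snapshot("wrist");cv2.imwrite("pics/w3.png",p["image"]);pickle.dump((s,p),open("w3.pkl","wb"))
for X in ([.5055,.2089,.134],[.5055,.2089,.124]): print(proj(p,X,s))
print(s["tool_pos"])
E
```

```text
clock: 4.95
tool_pos: [0.5061, 0.2041, 0.151]
eef_rot: [0.997, -0.078, 0.0, 0.001]
contact_force: [-0.0, -1.0, -0.2]
opening: 0.999
[[275.44276409 248.85717259]]
[[275.72402274 241.9400672 ]]
[0.50614563 0.20407574 0.15100644]
```

View pics/w3.png

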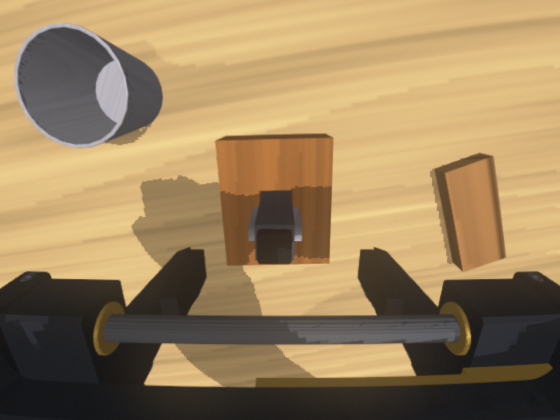

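```bash
python3 -m creep '[[0,0,0,0,0],[0,0,0,0,0]]'
python3 - <<'E'
from h import *
s=telemetry.get_state();R=Ro.from_quat(s["eef_rot"]).as_matrix();print(s["clock"],s["tool_pos"],R,np.degrees(np.arctan2(R[1,0],R[0,0])))
print(R.T@(np.array([.5055,.2089,.086])-s["tool_pos"]))
E
```

```text
clock: 5.25
tool_pos: [0.5063, 0.206, 0.1519]
eef_rot: [0.997, -0.077, 0.001, -0.001]
contact_force: [0.0, 0.4, 0.6]
opening: 0.999
5.25 [0.50628359 0.2060147  0.15190072] [[ 9.88266498e-01 -1.52724502e-01  2.13451282e-03]
 [-1.52726588e-01 -9.88268115e-01  8.50081280e-04]
 [ 1.97964272e-03 -1.16610371e-03 -9.99997361e-01]] -8.784986909865237
[-0.00134552 -0.00265493  0.06590133]
```

```bash
for i in 1 2 3 4; do python3 -m creep '[[0,0,0,0,0]]' | grep -E "tool_pos|rot|contact"; done
```

```text
tool_pos: [0.5059, 0.2059, 0.1513]
eef_rot: [0.997, -0.077, 0.001, -0.0]
contact_force: [0.5, 0.4, 0.4]
tool_pos: [0.5057, 0.2059, 0.1509]
eef_rot: [0.997, -0.076, 0.0, -0.0]
contact_force: [-0.1, -0.1, 0.2]
tool_pos: [0.5056, 0.2058, 0.1507]
eef_rot: [0.997, -0.076, 0.0, 0.0]
contact_force: [1.0, -0.0, -0.6]
tool_pos: [0.5056, 0.2057, 0.1506]
eef_rot: [0.997, -0.077, -0.0, 0.0]
contact_force: [0.3, -0.7, -0.5]
```

Run:
```python
from h import *
import pickle
s=telemetry.get_state();p=imaging.snapshot("wrist");cv2.imwrite("pics/w4.png",p["image"]);pickle.dump((s,p),open("w4.pkl","wb"))
cv2.imwrite("pics/w4c.png",cv2.resize(p["image"][120:300,170:390],None,fx=3.6,fy=3.3,interpolation=cv2.INTER_CUBIC))
print(proj(p,np.array([[.5055,.2089,.134],[.5056,.2057,.134]]),s))
T=imaging.snapshot("top");cv2.imwrite("pics/t4.png",T["image"])
```

```text
[[277.94472515 247.9442991 ]
 [282.95601007 247.09721393]]
```

View pics/w4c.png

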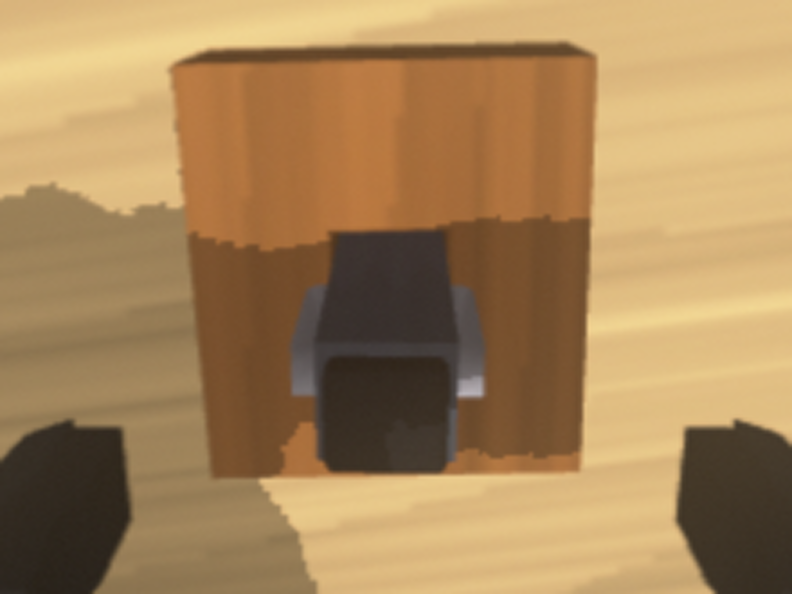

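Run:
```python
from h import *
import pickle
np.set_printoptions(precision=4,suppress=True)
s,p=pickle.load(open("w4.pkl","rb"))
R=Ro.from_quat(s["eef_rot"]).as_matrix();print(s["tool_pos"])
for uv in [(325,357),(452,357),(447,471),(327,470)]:
    X=atz(p,(170-.5+uv[0]/3.6,120-.5+uv[1]/3.3),.134,s);print(X,R.T@(X-s["tool_pos"]))
```

```text
[0.5056 0.2057 0.1506]
[0.5208 0.2177 0.134 ] [ 0.0132 -0.0142  0.0166]
[0.5175 0.1964 0.134 ] [0.0132 0.0074 0.0166]
[0.4939 0.2006 0.134 ] [-0.0108  0.0069  0.0167]
[0.4974 0.2216 0.134 ] [-0.0105 -0.0144  0.0166]
```

```bash
python3 -m creep '[[0,0.001,-0.0032,0,0],[0,0.001,-0.0032,0.02,0],[0,0.001,-0.0032,0.04,0],[0,0.001,-0.0032,0.056,0],[0,0.001,-0.0032,0.0646,0],[0,0.001,-0.0032,0.0646,0],[0,0.001,-0.0032,0.0646,0]]'
python3 -m creep '[[0,0,0,0,0],[0,0,0,0,0]]'
python3 - <<'E'
from h import *
import pickle
s=telemetry.get_state();p=imaging.snapshot("wrist");cv2.imwrite("pics/w5.png",p["image"])
E
```

```text
clock: 6.72
tool_pos: [0.5075, 0.2089, 0.0866]
eef_rot: [0.997, -0.077, 0.0, -0.0]
contact_force: [0.2, 0.8, -0.1]
opening: 0.998
clock: 6.98
tool_pos: [0.5074, 0.2089, 0.0865]
eef_rot: [0.997, -0.077, 0.0, -0.0]
contact_force: [-0.8, 0.2, 0.1]
opening: 1.003
```

View pics/w5.png

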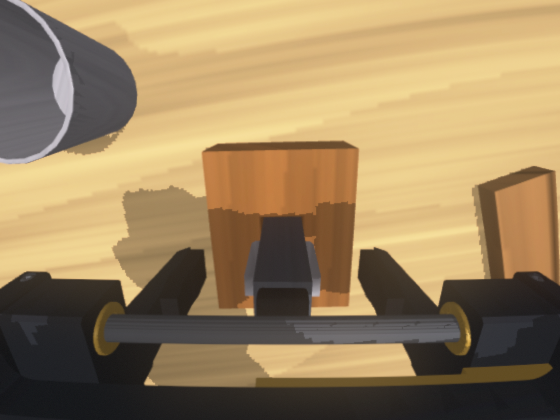

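```bash
python3 -m creep '[[255,0,0,0,0],[255,0,0,0,0],[255,0,0,0,0],[255,0,0,0,0],[255,0,0,0,0],[255,0,0,0,0]]' 30
python3 -m creep '[[255,0,0,0,0],[255,0,0,0,0],[255,0,0,0,0]]' 30
```

```text
clock: 7.78
tool_pos: [0.5071, 0.2087, 0.0861]
eef_rot: [0.997, -0.077, 0.0, 0.0]
contact_force: [-0.6, -0.2, -0.2]
opening: 0.343
clock: 8.15
tool_pos: [0.5071, 0.2087, 0.0861]
eef_rot: [0.997, -0.077, 0.0, 0.0]
contact_force: [-0.5, -0.3, 0.4]
opening: 0.293
```

```bash
python3 -m creep '[[255,0,0,-0.01,0],[255,0,0,-0.025,0],[255,0,0,-0.05,0],[255,0,0,-0.08,0],[255,0,0,-0.12,0],[255,0,0,-0.16,0],[255,0,0,-0.19,0],[255,0,0,-0.194,0],[255,0,0,-0.194,0]]' 30
python3 - <<'E'
from h import *
s=telemetry.get_state();p=imaging.snapshot("wrist");cv2.imwrite("pics/w6.png",p["image"])
p=imaging.snapshot("side");cv2.imwrite("pics/s6.png",p["image"])
E
```

```text
clock: 9.28
tool_pos: [0.5065, 0.2084, 0.2797]
eef_rot: [0.997, -0.077, -0.0, 0.0]
contact_force: [-0.2, 0.0, -2.9]
opening: 0.295
```

View pics/w6.png

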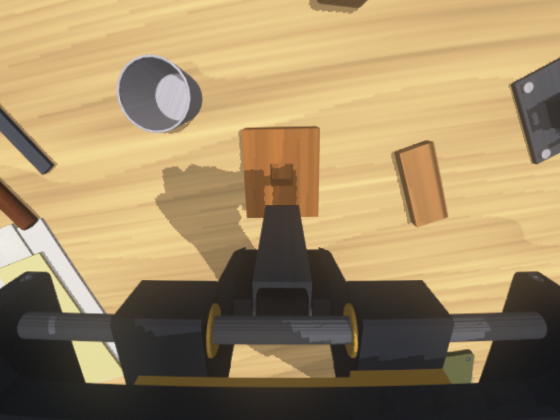

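View pics/s6.png

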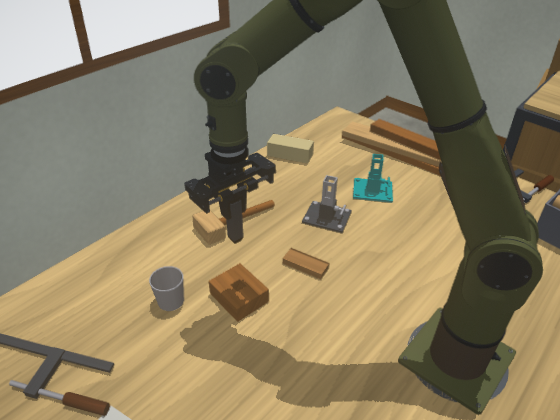

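```bash
python3 -m creep '[[255,0.002,0.03,0,-3],[255,0.006,0.08,0,-7],[255,0.01,0.135,0,-11],[255,0.014,0.19,0,-15],[255,0.018,0.245,0,-19],[255,0.022,0.3,0,-23],[255,0.026,0.355,0,-27],[255,0.029,0.405,0,-29.5],[255,0.0307,0.4368,0,-29.5],[255,0.0307,0.4368,0,-29.5]]' 30
python3 -m creep '[[255,0,0,0,0],[255,0,0,0,0],[255,0,0,0,0],[255,0,0,0,0]]' 30
python3 - <<'E'
from h import *
import pickle
s=telemetry.get_state();p=imaging.snapshot("wrist");cv2.imwrite("pics/w7.png",p["image"]);pickle.dump((s,p),open("w7.pkl","wb"))
cv2.imwrite("pics/w7c.png",cv2.resize(p["image"][90:240,180:380],None,fx=4,fy=4,interpolation=cv2.INTER_CUBIC))
E
```

```text
clock: 10.62
tool_pos: [0.469, -0.2309, 0.2786]
eef_rot: [0.984, 0.177, -0.002, -0.0]
contact_force: [0.2, 0.6, -2.1]
opening: 0.292
clock: 11.12
tool_pos: [0.4709, -0.227, 0.2802]
eef_rot: [0.984, 0.18, 0.0, 0.0]
contact_force: [0.3, -0.9, -2.5]
opening: 0.294
```

View pics/w7c.png

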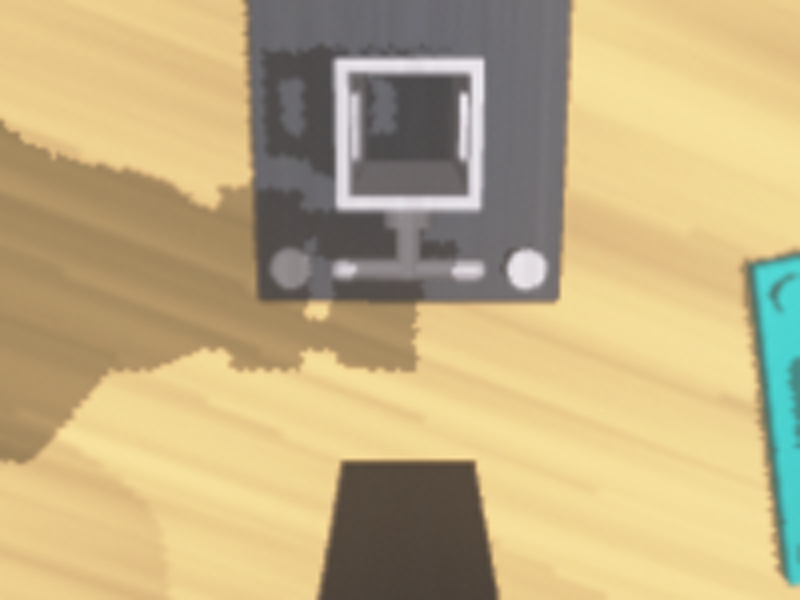

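Run:
```python
from h import *
import pickle
from scipy.optimize import least_squares
np.set_printoptions(precision=4,suppress=True)
s,p=pickle.load(open("w7.pkl","rb"))
R=Ro.from_quat(s["eef_rot"]).as_matrix();H=np.array(p["hand_eye"])
c=lambda L:np.array([(180-.5+x/4,90-.5+y/4) for x,y in L])
rim=c([(335,59),(484,59),(482,211),(337,211)]);base=c([(560,300),(259,300)]);studs=c([(291,268),(526,268)])
q=lambda a,b,z:np.array([(a,b,z),(a,-b,z),(-a,-b,z),(-a,b,z)])
def f(v):
    P=np.vstack([q(.0172,.0172,v[3]),[(-.065,-.055,.01),(-.065,.055,.01)]])@Ro.from_euler('z',v[2]).as_matrix().T+[v[0],v[1],0]
    return (proj(p,P,s)-np.vstack([rim,base])).ravel()
o=least_squares(f,[.536,-.203,.36,.15]);print(o.x,np.degrees(o.x[2]),np.abs(f(o.x)).max())
print("tool yaw",np.degrees(np.arctan2(R[1,0],R[0,0])),R[:,2])
print("stand in tool",R.T@(np.array([o.x[0],o.x[1],o.x[3]])-s["tool_pos"]))
for z in (.06,.068,.072):
  for uv in c([(341,462),(475,462)]):
    u=cv2.undistortPoints(np.array([[uv]]),p["camera_matrix"],np.array(p["distortion"]))[0,0]
    d=H[:3,:3]@[u[0],u[1],1];oo=H[:3,3];print("post edge",z,oo+d*(z-oo[2])/d[2])
```

```text
[ 0.5361 -0.2011  0.363   0.1481] 20.797907246609704 0.6887663939157846
tool yaw 20.780785861311777 [ 0.0001 -0.     -1.    ]
stand in tool [ 0.0701 -0.0011  0.1321]
post edge 0.06 [ 0.014  -0.0142  0.06  ]
post edge 0.06 [0.014  0.0111 0.06  ]
post edge 0.068 [ 0.0113 -0.0146  0.068 ]
post edge 0.068 [0.0113 0.0116 0.068 ]
post edge 0.072 [ 0.01   -0.0149  0.072 ]
post edge 0.072 [0.01   0.0118 0.072 ]
```

```bash
python3 -m creep '[[255,0.02,0,0,0],[255,0.05,0,0,0],[255,0.068,0.0004,0,0],[255,0.0718,0.0004,0,0],[255,0.0718,0.0004,0.01,0],[255,0.0718,0.0004,0.02,0],[255,0.0718,0.0004,0.025,0],[255,0.0718,0.0004,0.025,0],[255,0.0718,0.0004,0.025,0]]' 30
python3 -m creep '[[255,0,0,0,0],[255,0,0,0,0],[255,0,0,0,0],[255,0,0,0,0]]' 30
python3 - <<'E'
from h import *
import pickle
s=telemetry.get_state();p=imaging.snapshot("wrist");pickle.dump((s,p),open("w8.pkl","wb"))
cv2.imwrite("pics/w8c.png",cv2.resize(p["image"][130:310,180:380],None,fx=3.6,fy=3.3,interpolation=cv2.INTER_CUBIC))
p=imaging.snapshot("side");pickle.dump((s,p),open("s8.pkl","wb"))
cv2.imwrite("pics/s8c.png",cv2.resize(p["image"][90:240,260:420],None,fx=4,fy=4,interpolation=cv2.INTER_CUBIC))
E
```

```text
clock: 12.3
tool_pos: [0.5381, -0.2027, 0.2553]
eef_rot: [0.984, 0.18, 0.0, 0.0]
contact_force: [0.0, -0.6, -2.6]
opening: 0.29
clock: 12.8
tool_pos: [0.5381, -0.2025, 0.2552]
eef_rot: [0.984, 0.18, 0.0, 0.0]
contact_force: [0.3, -0.6, -2.3]
opening: 0.291
```

View pics/w8c.png

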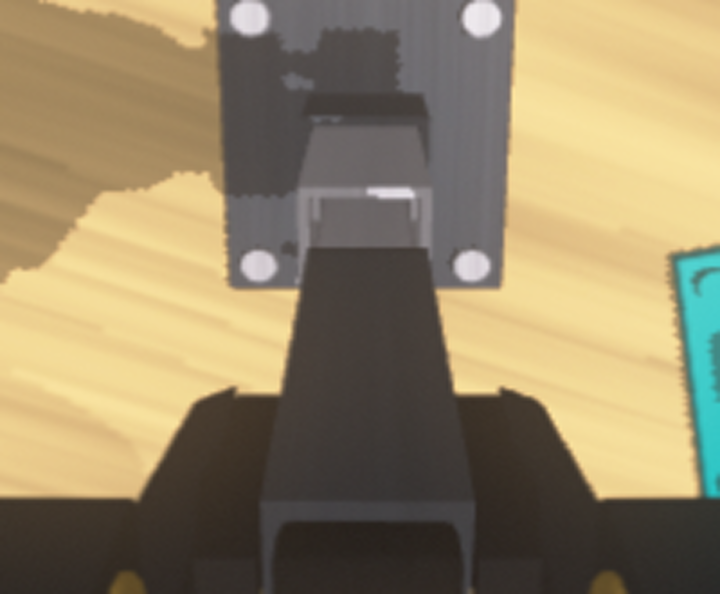

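View pics/s8c.png

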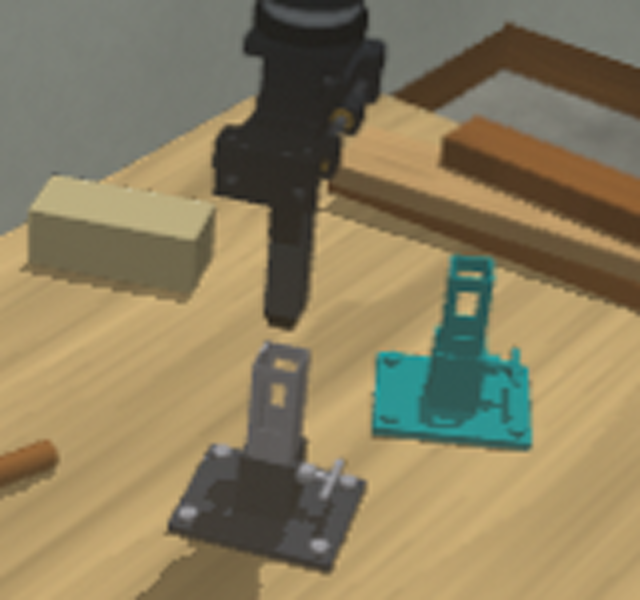

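Run:
```python
from h import *
import pickle
np.set_printoptions(precision=4,suppress=True)
s,p=pickle.load(open("s8.pkl","rb"))
print(s["tool_pos"])
f=lambda X:(proj(p,X)-[260-.5,90-.5])*4
for n,c in (("top",(.5365,-.2035)),("tcp",s["tool_pos"][:2])):
    R=Ro.from_euler('z',20.8,degrees=True).as_matrix()
    q=lambda a,z:np.array([(a,a,z),(a,-a,z),(-a,-a,z),(-a,a,z)])@R.T+[*c,0]
    print(n,"rim148",f(q(.0172,.148)).round(),"taper top",f(q(.013,.187)).round(),"foot",f(q(.0085,.175)).round())
im=cv2.resize(p["image"][150:205,310:350],None,fx=12,fy=10.9,interpolation=cv2.INTER_CUBIC);cv2.imwrite("pics/s8d.png",im)
```

```text
[ 0.5381 -0.2025  0.2552]
top rim148 [[252. 360.]
 [265. 335.]
 [310. 344.]
 [297. 370.]] taper top [[263. 313.]
 [273. 294.]
 [307. 302.]
 [298. 320.]] foot [[269. 325.]
 [276. 313.]
 [298. 318.]
 [292. 330.]]
tcp rim148 [[249. 359.]
 [263. 334.]
 [308. 344.]
 [295. 369.]] taper top [[260. 313.]
 [270. 294.]
 [305. 301.]
 [295. 320.]] foot [[267. 325.]
 [273. 312.]
 [296. 317.]
 [289. 330.]]
```

View pics/s8d.png

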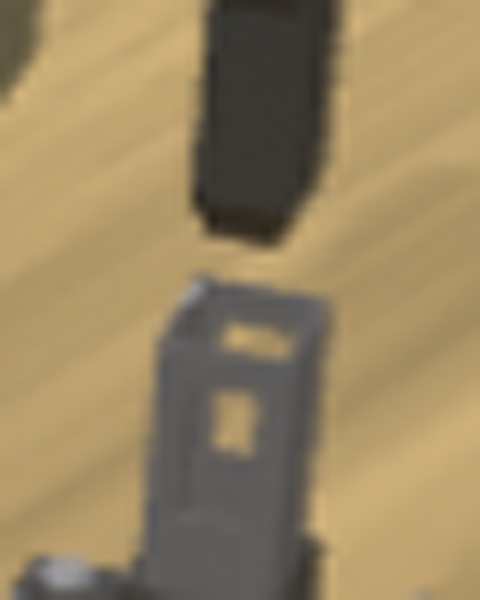

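Run:
```python
from h import *
import pickle
np.set_printoptions(precision=4,suppress=True)
s,p=pickle.load(open("w8.pkl","rb"))
H=np.array(p["hand_eye"])
def tl(x,y,z):
    uv=(180-.5+x/3.6,130-.5+y/3.3)
    u=cv2.undistortPoints(np.array([[uv]]),p["camera_matrix"],np.array(p["distortion"]))[0,0]
    d=H[:3,:3]@[u[0],u[1],1];oo=H[:3,3];return oo+d*(z-oo[2])/d[2]
for rz in (.143,.148,.152):
    print(rz,"rim far outer",tl(298,187,s["tool_pos"][2]-rz),tl(432,187,s["tool_pos"][2]-rz))
for z in (.066,.068,.07): print("post taper edge",tl(304,248,z),tl(429,248,z))
print("post top +x edge (z=-.038)",tl(262,500,-.038),tl(475,500,-.038))
cv2.imwrite("pics/w8d.png",cv2.resize(p["image"][150:230,255:310],None,fx=9,fy=7.4,interpolation=cv2.INTER_CUBIC))
```

```text
0.143 rim far outer [ 0.0149 -0.0193  0.1122] [0.0149 0.0151 0.1122]
0.148 rim far outer [ 0.0163 -0.0189  0.1072] [0.0162 0.0148 0.1072]
0.152 rim far outer [ 0.0173 -0.0187  0.1032] [0.0173 0.0145 0.1032]
post taper edge [ 0.0123 -0.0151  0.066 ] [0.0122 0.0118 0.066 ]
post taper edge [ 0.0116 -0.0153  0.068 ] [0.0116 0.0119 0.068 ]
post taper edge [ 0.0109 -0.0154  0.07  ] [0.0109 0.012  0.07  ]
post top +x edge (z=-.038) [ 0.0116 -0.0143 -0.038 ] [ 0.0115  0.0116 -0.038 ]
```

View pics/w8d.png

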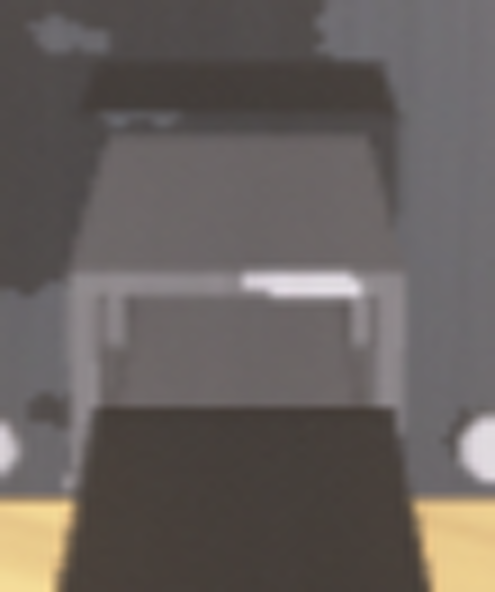

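```bash
python3 -m creep '[[255,0,0,0.006,0],[255,0,0,0.014,0],[255,0,0,0.02,0],[255,0,0,0.022,0],[255,0,0,0.022,0]]' 30
python3 -m creep '[[255,0,0,0.002,0],[255,0,0,0.004,0],[255,0,0,0.006,0],[255,0,0,0.006,0]]' 30
```

```text
clock: 13.52
tool_pos: [0.538, -0.2025, 0.233]
eef_rot: [0.984, 0.18, -0.0, -0.0]
contact_force: [-0.2, -0.2, -2.9]
opening: 0.291
clock: 14.02
tool_pos: [0.5379, -0.2025, 0.227]
eef_rot: [0.984, 0.18, -0.0, -0.0]
contact_force: [-0.8, 0.5, -2.1]
opening: 0.29
```

```bash
python3 -m creep '[[255,0,0,0.0015,0],[255,0,0,0.003,0],[255,0,0,0.003,0]]' 30; python3 -m creep '[[255,0,0,0.0015,0],[255,0,0,0.003,0],[255,0,0,0.003,0]]' 30; python3 -m creep '[[255,0,0,0.0015,0],[255,0,0,0.003,0],[255,0,0,0.003,0]]' 30
```

```text
clock: 14.4
tool_pos: [0.5379, -0.2026, 0.224]
eef_rot: [0.984, 0.18, -0.0, -0.0]
contact_force: [-1.0, -0.5, -2.8]
opening: 0.295
clock: 14.78
tool_pos: [0.5379, -0.2026, 0.221]
eef_rot: [0.984, 0.18, -0.0, -0.0]
contact_force: [-0.0, 0.6, -2.4]
opening: 0.29
clock: 15.15
tool_pos: [0.5379, -0.2025, 0.218]
eef_rot: [0.984, 0.18, -0.0, -0.0]
contact_force: [-0.1, 0.2, -2.2]
opening: 0.291
```

```bash
for i in 1 2 3 4; do python3 -m creep '[[255,0,0,0.0015,0],[255,0,0,0.003,0],[255,0,0,0.003,0]]' 30 | grep -E "pos|force"; done
```

```text
tool_pos: [0.5379, -0.2025, 0.2149]
contact_force: [-0.5, -0.6, -2.3]
tool_pos: [0.5379, -0.2026, 0.212]
contact_force: [0.2, -0.2, -2.7]
tool_pos: [0.5379, -0.2026, 0.209]
contact_force: [-0.5, -0.9, -2.7]
tool_pos: [0.5379, -0.2025, 0.206]
contact_force: [-0.6, 0.4, -2.0]
```

```bash
python3 -m creep '[[255,0,0,0.003,0],[255,0,0,0.007,0],[255,0,0,0.011,0],[255,0,0,0.015,0],[255,0,0,0.019,0],[255,0,0,0.022,0],[255,0,0,0.023,0],[255,0,0,0.023,0]]' 30
python3 - <<'E'
from h import *
import pickle
s=telemetry.get_state();p=imaging.snapshot("wrist")
cv2.imwrite("pics/w9c.png",cv2.resize(p["image"][130:330,180:380],None,fx=3.6,fy=3,interpolation=cv2.INTER_CUBIC))
p=imaging.snapshot("side")
cv2.imwrite("pics/s9c.png",cv2.resize(p["image"][90:240,260:420],None,fx=4,fy=4,interpolation=cv2.INTER_CUBIC))
E
```

```text
clock: 17.65
tool_pos: [0.5381, -0.2026, 0.1831]
eef_rot: [0.984, 0.18, 0.0, 0.0]
contact_force: [0.5, -1.0, -2.0]
opening: 0.289
```

View pics/w9c.png

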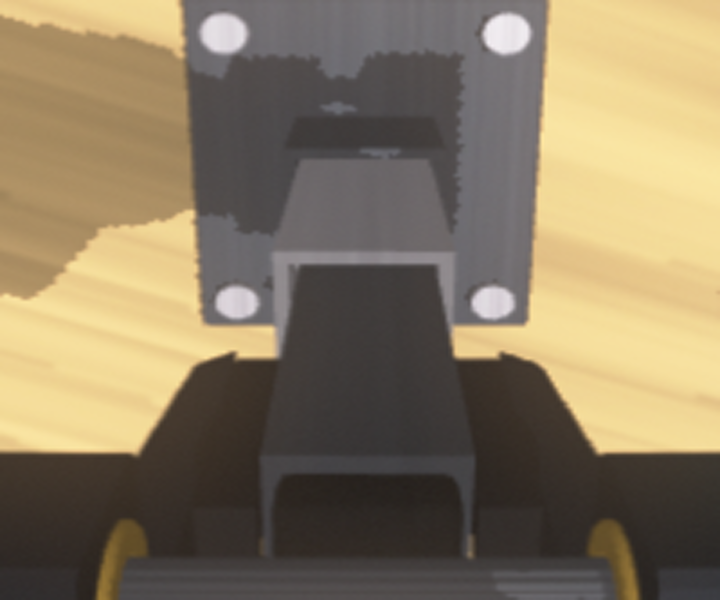

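View pics/s9c.png

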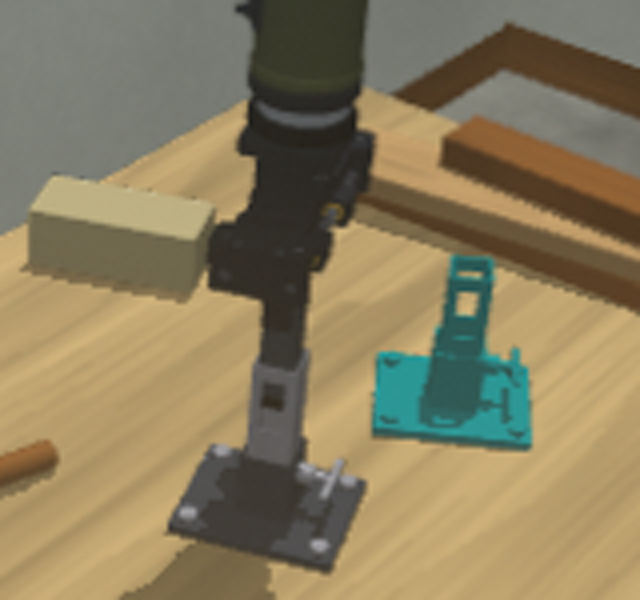

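The post is inside the socket: its dark face shows through the window at side crop (272,395). I go on slowly toward fingertip contact with the rim.

```bash
for i in 1 2 3 ; do python3 -m creep '[[255,0,0,0.002,0],[255,0,0,0.004,0],[255,0,0,0.005,0],[255,0,0,0.005,0]]' 30 | grep -E "clock|pos|force|open"; done
```

```text
clock: 18.25
tool_pos: [0.538, -0.2025, 0.178]
contact_force: [0.0, -0.2, -2.9]
opening: 0.295
clock: 18.75
tool_pos: [0.538, -0.2025, 0.173]
contact_force: [0.1, 0.6, -2.0]
opening: 0.291
clock: 19.25
tool_pos: [0.538, -0.2026, 0.168]
contact_force: [0.5, -0.5, -2.0]
opening: 0.291
```

```bash
for i in 1 2 3 4; do python3 -m creep '[[255,0,0,0.001,0],[255,0,0,0.002,0],[255,0,0,0.003,0],[255,0,0,0.003,0]]' 30 | grep -E "clock|pos|force|open"; done
```

```text
clock: 19.75
tool_pos: [0.538, -0.2025, 0.165]
contact_force: [-0.7, -0.5, -2.5]
opening: 0.298
clock: 20.25
tool_pos: [0.538, -0.2025, 0.162]
contact_force: [-0.3, 0.4, -2.6]
opening: 0.289
clock: 20.75
tool_pos: [0.538, -0.2026, 0.159]
contact_force: [0.0, -0.3, -3.2]
opening: 0.296
clock: 21.25
tool_pos: [0.538, -0.2026, 0.156]
contact_force: [0.2, -0.4, -2.5]
opening: 0.291
```

```bash
for i in 1 2 3 4; do python3 -m creep '[[255,0,0,0.0007,0],[255,0,0,0.0014,0],[255,0,0,0.0014,0]]' 30 | grep -E "clock|pos|force|open"; done
```

```text
clock: 21.62
tool_pos: [0.538, -0.2026, 0.1547]
contact_force: [0.1, -0.8, -2.5]
opening: 0.293
clock: 22.0
tool_pos: [0.538, -0.2025, 0.1533]
contact_force: [-0.5, 0.0, -2.1]
opening: 0.29
clock: 22.38
tool_pos: [0.538, -0.2026, 0.1518]
contact_force: [0.3, 0.8, -1.8]
opening: 0.292
clock: 22.75
tool_pos: [0.538, -0.2026, 0.1504]
contact_force: [-0.0, 0.0, -3.0]
opening: 0.291
```

```bash
for i in 1 2 3; do python3 -m creep '[[255,0,0,0.0007,0],[255,0,0,0.001,0],[255,0,0,0.001,0]]' 30 | grep -E "clock|pos|force|open"; done
```

```text
clock: 23.12
tool_pos: [0.538, -0.2025, 0.1495]
contact_force: [-0.7, -0.2, -2.1]
opening: 0.293
clock: 23.5
tool_pos: [0.538, -0.2026, 0.1485]
contact_force: [-0.4, -0.0, -2.2]
opening: 0.292
clock: 23.88
tool_pos: [0.538, -0.2026, 0.1475]
contact_force: [-1.0, -0.4, -2.1]
opening: 0.293
```

```bash
for i in 1 2 3; do python3 -m creep '[[255,0,0,0.0007,0],[255,0,0,0.001,0],[255,0,0,0.001,0]]' 30 | grep -E "clock|pos|force|open"; done
python3 - <<'E'
from h import *
p=imaging.snapshot("side")
cv2.imwrite("pics/s10c.png",cv2.resize(p["image"][130:220,290:370],None,fx=7,fy=6.6,interpolation=cv2.INTER_CUBIC))
E
```

```text
clock: 24.25
tool_pos: [0.538, -0.2026, 0.1465]
contact_force: [0.4, -0.3, -2.3]
opening: 0.29
clock: 24.62
tool_pos: [0.5381, -0.2026, 0.1459]
contact_force: [-1.1, 0.7, 3.3]
opening: 0.294
clock: 25.0
tool_pos: [0.5381, -0.2026, 0.1458]
contact_force: [-2.7, 1.3, 10.6]
opening: 0.29
```

View pics/s10c.png

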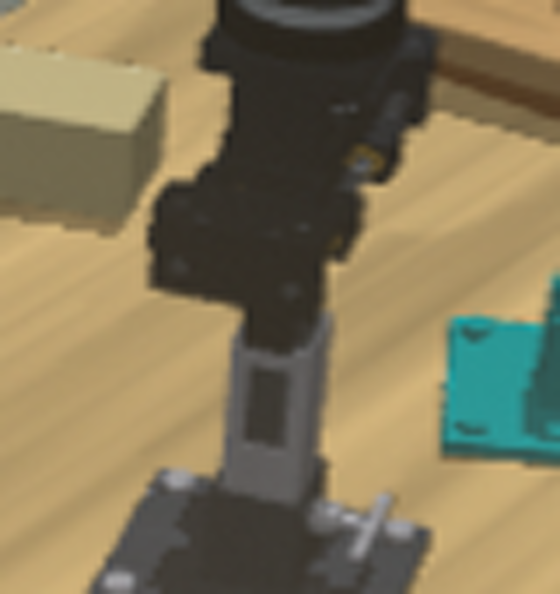

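Fingertips touched the rim at TCP z of about 0.1459, with about 13 N more force. I back off 2 mm, then open.

```bash
python3 -m creep '[[255,0,0,-0.002,0],[255,0,0,-0.0034,0],[255,0,0,-0.0034,0],[255,0,0,-0.0034,0]]' 30; python3 -m creep '[[200,0,0,0,0],[160,0,0,0,0],[120,0,0,0,0],[80,0,0,0,0],[40,0,0,0,0],[0,0,0,0,0],[0,0,0,0,0],[0,0,0,0,0]]'
python3 - <<'E'
from h import *
p=imaging.snapshot("wrist");cv2.imwrite("pics/w11.png",p["image"])
p=imaging.snapshot("side")
cv2.imwrite("pics/s11c.png",cv2.resize(p["image"][130:220,290:370],None,fx=7,fy=6.6,interpolation=cv2.INTER_CUBIC))
E
```

```text
clock: 25.55
tool_pos: [0.5379, -0.2026, 0.1477]
eef_rot: [0.984, 0.18, -0.0, -0.0]
contact_force: [0.1, -0.7, -3.1]
opening: 0.29
clock: 26.55
tool_pos: [0.538, -0.2026, 0.1479]
eef_rot: [0.984, 0.18, 0.0, 0.0]
contact_force: [-0.0, -0.6, 0.6]
opening: 0.997
```

View pics/w11.png

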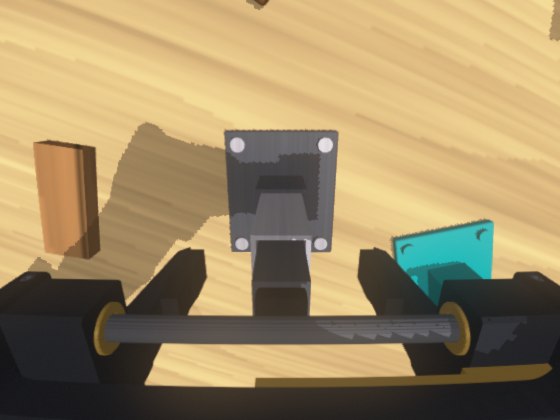

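View pics/s11c.png

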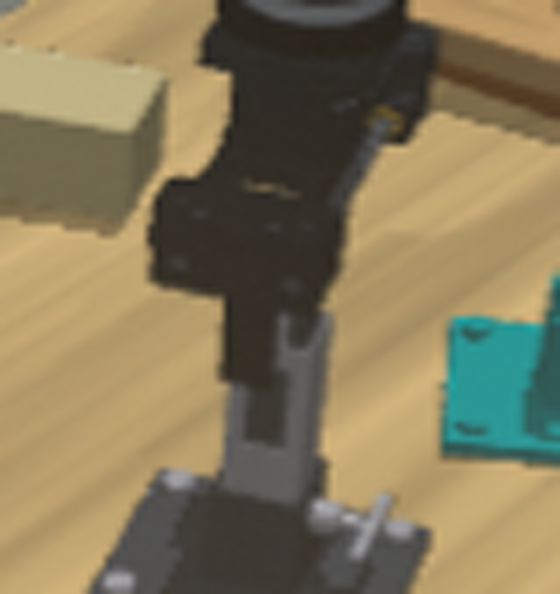

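```bash
python3 -m creep '[[0,0,0,-0.01,0],[0,0,0,-0.025,0],[0,0,0,-0.045,0],[0,0,0,-0.06,0],[0,0,0,-0.066,0],[255,0,0,-0.066,0],[255,0,0,-0.066,0],[255,0,0,-0.066,0],[255,0,0,-0.066,0],[255,0,0,-0.066,0]]' 20; python3 -m creep '[[255,0,0,0,0],[255,0,0,0,0],[255,0,0,0,0],[255,0,0,0,0]]' 20
python3 - <<'E'
from h import *
p=imaging.snapshot("wrist");cv2.imwrite("pics/w12.png",p["image"])
p=imaging.snapshot("side")
cv2.imwrite("pics/s12c.png",cv2.resize(p["image"][120:210,290:370],None,fx=7,fy=6.6,interpolation=cv2.INTER_CUBIC))
E
```

```text
clock: 27.9
tool_pos: [0.5379, -0.2025, 0.2137]
eef_rot: [0.984, 0.18, -0.0, -0.0]
contact_force: [0.5, 1.2, -0.8]
opening: 0.46
clock: 28.4
tool_pos: [0.538, -0.2026, 0.214]
eef_rot: [0.984, 0.18, 0.0, 0.0]
contact_force: [0.6, -0.5, -0.2]
opening: 0.01
```

View pics/w12.png

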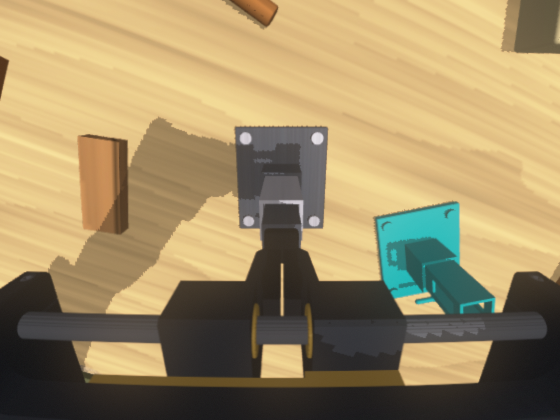

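View pics/s12c.png

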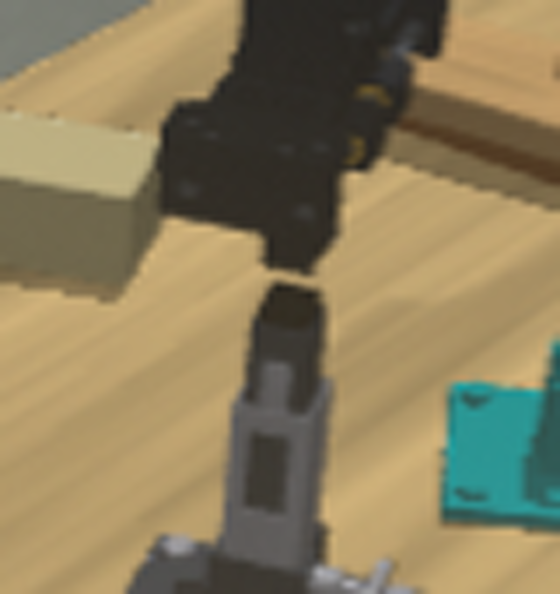

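```bash
python3 -m creep '[[255,0,0,0.004,0],[255,0,0,0.008,0],[255,0,0,0.012,0],[255,0,0,0.014,0],[255,0,0,0.014,0]]' 20;  for i in 1 2 3; do python3 -m creep '[[255,0,0,0.001,0],[255,0,0,0.002,0],[255,0,0,0.002,0]]' 20 | grep -E "clock|pos|force|open"; done
```

```text
clock: 29.12
tool_pos: [0.5379, -0.2025, 0.1997]
eef_rot: [0.984, 0.18, -0.0, -0.0]
contact_force: [0.8, -0.7, 0.5]
opening: 0.006
clock: 29.5
tool_pos: [0.538, -0.2026, 0.1979]
contact_force: [-0.8, 0.2, 0.4]
opening: 0.002
clock: 29.88
tool_pos: [0.538, -0.2025, 0.1959]
contact_force: [0.7, 0.5, 0.3]
opening: 0.007
clock: 30.25
tool_pos: [0.5382, -0.2025, 0.194]
contact_force: [-1.0, 0.1, 2.8]
opening: 0.004
```

```bash
for i in 1 2 3 4; do python3 -m creep '[[255,0,0,0.001,0],[255,0,0,0.003,0],[255,0,0,0.005,0],[255,0,0,0.006,0],[255,0,0,0.006,0]]' 20 | grep -E "clock|pos|force"; done
```

```text
clock: 30.88
tool_pos: [0.538, -0.2025, 0.1877]
contact_force: [0.4, 0.1, 1.0]
clock: 31.5
tool_pos: [0.5379, -0.2025, 0.1817]
contact_force: [0.5, 0.5, 1.5]
clock: 32.12
tool_pos: [0.538, -0.2025, 0.1757]
contact_force: [0.4, 0.4, 1.9]
clock: 32.75
tool_pos: [0.538, -0.2025, 0.1697]
contact_force: [0.0, 0.2, 1.2]
```

```bash
python3 -m creep '[[255,0,0,0.001,0],[255,0,0,0.003,0],[255,0,0,0.005,0],[255,0,0,0.006,0],[255,0,0,0.006,0]]' 20 | grep -E "clock|pos|force"; for i in 1 2 3 4; do python3 -m creep '[[255,0,0,0.0007,0],[255,0,0,0.0014,0],[255,0,0,0.0014,0]]' 20 | grep -E "clock|pos|force"; done
```

```text
clock: 33.38
tool_pos: [0.5379, -0.2025, 0.1637]
contact_force: [0.3, -0.4, 0.5]
clock: 33.75
tool_pos: [0.538, -0.2025, 0.1625]
contact_force: [0.4, 0.9, 2.2]
clock: 34.12
tool_pos: [0.538, -0.2025, 0.161]
contact_force: [-0.3, 0.4, 2.0]
clock: 34.5
tool_pos: [0.5376, -0.2026, 0.1593]
contact_force: [-1.0, 0.2, -0.2]
clock: 34.88
tool_pos: [0.5379, -0.2025, 0.1582]
contact_force: [-0.1, 1.0, 0.3]
```

```bash
for i in 1 2 3 4; do python3 -m creep '[[255,0,0,0.0006,0],[255,0,0,0.0008,0],[255,0,0,0.0008,0]]' 20 | grep -E "clock|pos|force"; done
python3 - <<'E'
from h import *
p=imaging.snapshot("side")
cv2.imwrite("pics/s13c.png",cv2.resize(p["image"][130:220,290:370],None,fx=7,fy=6.6,interpolation=cv2.INTER_CUBIC))
E
```

```text
clock: 35.25
tool_pos: [0.538, -0.2025, 0.1575]
contact_force: [0.3, -0.3, -0.1]
clock: 35.62
tool_pos: [0.538, -0.2026, 0.1567]
contact_force: [0.2, -0.2, -0.6]
clock: 36.0
tool_pos: [0.538, -0.2026, 0.1559]
contact_force: [-0.2, -0.4, 0.6]
clock: 36.38
tool_pos: [0.5384, -0.2026, 0.1558]
contact_force: [-0.3, 0.3, 5.1]
```

View pics/s13c.png

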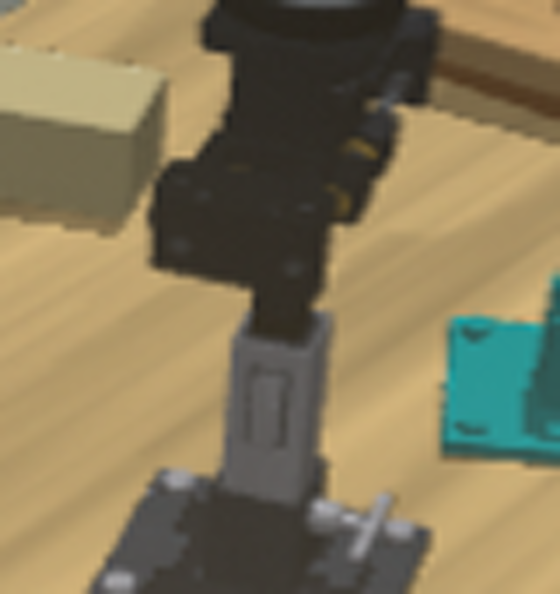

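The post hit a hard stop at a top height of 0.1558, which is rim + 10 mm, and the catch shows in the window. I retreat and check both sides.

```bash
python3 -m creep '[[255,0,0,-0.005,0],[255,0,0,-0.02,0],[255,-0.02,0,-0.05,0],[255,-0.05,0,-0.09,0],[255,-0.07,0,-0.1,0],[255,-0.07,0,-0.1,0],[255,-0.07,0,-0.1,0]]' 20
python3 - <<'E'
from h import *
p=imaging.snapshot("wrist");cv2.imwrite("pics/w14c.png",cv2.resize(p["image"][60:200,190:370],None,fx=4.2,fy=4.2,interpolation=cv2.INTER_CUBIC))
p=imaging.snapshot("side")
cv2.imwrite("pics/s14c.png",cv2.resize(p["image"][150:240,290:370],None,fx=7,fy=6.6,interpolation=cv2.INTER_CUBIC))
p=imaging.snapshot("top");cv2.imwrite("pics/t14.png",p["image"])
E
```

```text
clock: 37.3
tool_pos: [0.473, -0.2267, 0.2544]
eef_rot: [0.984, 0.18, -0.0, -0.001]
contact_force: [0.1, 0.1, -0.1]
opening: 0.006
```

View pics/w14c.png

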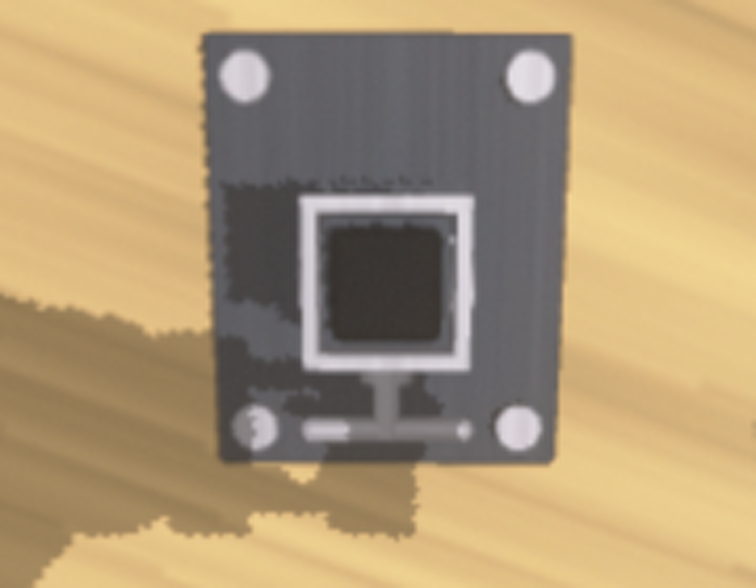

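View pics/s14c.png

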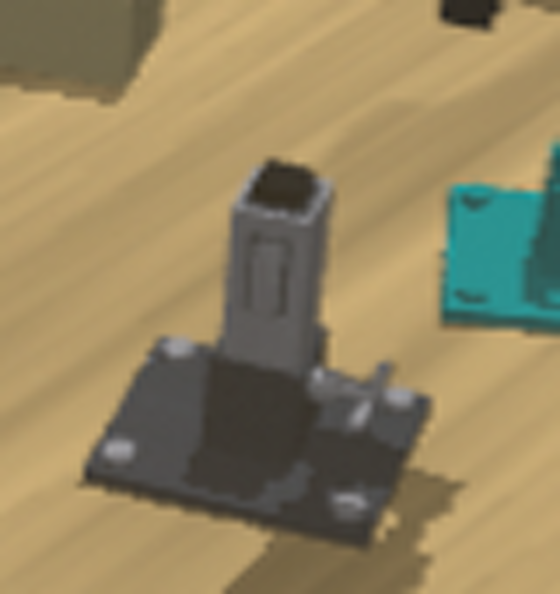

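View pics/t14.png

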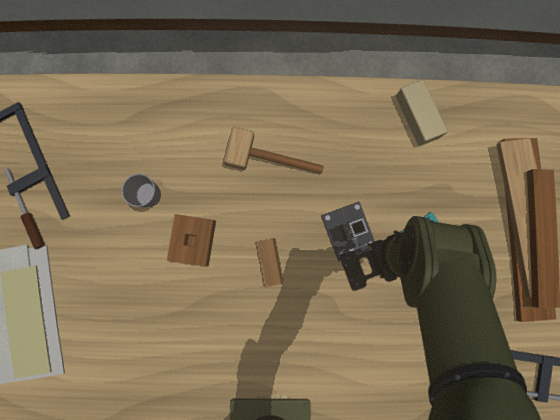

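```bash
python3 -m creep '[[255,0,0.03,0,0],[255,0,0.07,0,0],[255,0,0.11,0.01,0],[255,0,0.13,0.03,0],[255,0,0.13,0.03,0],[255,0,0.13,0.03,0]]' 20
python3 - <<'E'
from h import *
p=imaging.snapshot("wrist");cv2.imwrite("pics/w15.png",p["image"]);cv2.imwrite("pics/w15c.png",cv2.resize(p["image"][60:220,20:230],None,fx=3.7,fy=3.7,interpolation=cv2.INTER_CUBIC))
E
```

```text
clock: 38.2
tool_pos: [0.5189, -0.3473, 0.2251]
eef_rot: [0.984, 0.181, 0.0, -0.001]
contact_force: [0.8, 0.6, -0.6]
opening: 0.005
```

View pics/w15c.png

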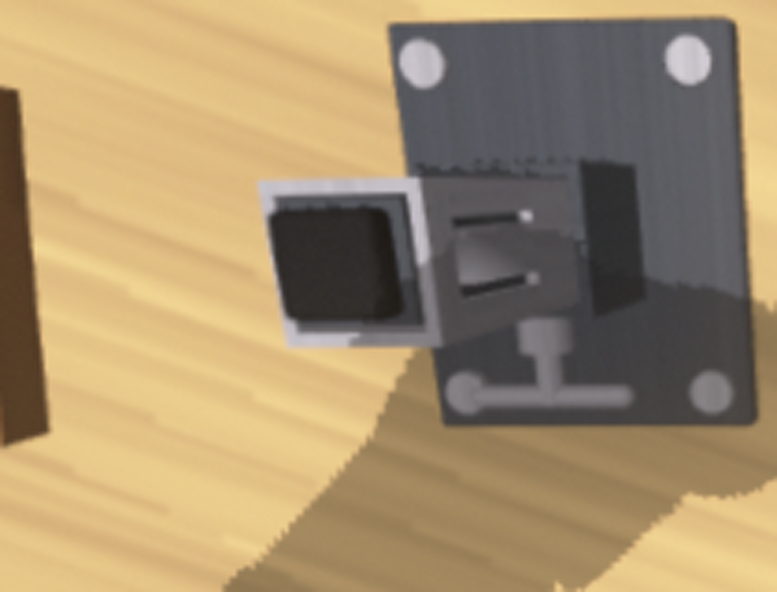

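The -y catch stands out through its window at crop (485,260). Now the same check on the +y side.

```bash
python3 -m creep '[[255,0,-0.03,-0.02,0],[255,0,-0.08,-0.03,0],[255,0,-0.13,-0.03,0],[255,0,-0.18,-0.03,0],[255,0,-0.23,-0.02,0],[255,0,-0.26,0,0],[255,0,-0.26,0,0],[255,0,-0.26,0,0]]' 20
python3 - <<'E'
from h import *
p=imaging.snapshot("wrist");cv2.imwrite("pics/w16.png",p["image"]);cv2.imwrite("pics/w16c.png",cv2.resize(p["image"][60:220,330:540],None,fx=3.7,fy=3.7,interpolation=cv2.INTER_CUBIC))
E
```

```text
clock: 39.25
tool_pos: [0.4275, -0.1062, 0.226]
eef_rot: [0.984, 0.18, 0.001, 0.001]
contact_force: [0.2, 0.2, 0.6]
opening: 0.004
```

View pics/w16c.png

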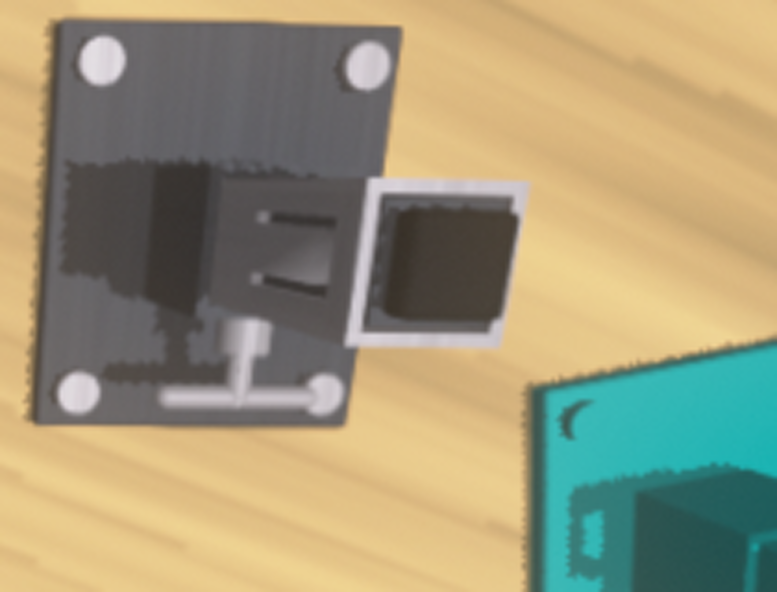

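The +y catch is out as well, mirroring the other side at crop (305,255). The post is upright and the arm is clear, so I hand it in.

```bash
python3 -m creep '[[255,0,0,-0.02,0],[255,0,0,-0.02,0],[255,0,0,-0.02,0]]' 20; python3 -c "
from plant import r
print(r.finish_job())"
```

```text
clock: 39.67
tool_pos: [0.4267, -0.1065, 0.245]
eef_rot: [0.984, 0.179, 0.0, 0.0]
contact_force: [0.8, -0.2, -0.4]
opening: 0.007
the job is handed in; nothing more can be done
None
```

The post is locked upright in the steel stand's socket and the job was handed in at 39.7 s. `finish_job` gives no verdict, so this rests on my own checks.

**What I did:**
- I pinched both catches flush at 30 N and lifted the post out of the rack.
- I lowered it into the socket and found the rim by fingertip touch at about 0.146 m, where the measured force rose by about 13 N.
- I backed off 2 mm, let go, and pushed the top down with closed fingers; the measured push read about 1 to 3 N.

**Last checks:**
- **Depth:** the push force dropped to zero about 4 mm above the end. The post then met a hard stop with its top at 0.1558 m, which is rim + 10 mm and puts the foot at about 28 mm.
- **Catches:** wrist close-ups from both sides show each catch standing out through its window.
- **Clearance:** the arm was clear of everything. In the last top view the mallet, offcut and tin looked unmoved; I judged that by eye and did not measure it.

**Disagreements:**
- The camera estimates of the rim height ranged from 0.143 to 0.152 m, and I used the touch value.
- The push force was below the stated 3 to 8 N. The catch position and stop height still match a locked post.

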